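Row up the shaft off-cuts by length

ROBOT

A 6-joint arm with a two-finger parallel gripper is mounted at the origin on the work surface. World frame = base frame: x ahead of the robot, y to its left, z up, the work surface at z = 0. Lengths are in m, angles in rad, forces in N, time in s.
With the tool pointing down it reaches from about 0.325 to 0.775 m from the base axis. Payload 5.5 kg.
Tool frame: the origin (TCP) lies at the very end of the fingers, on their centre line; the grasp point (between the pads) lies 19 mm behind it; z points along the fingers, y is the line along which they close (so a half turn about z gives the same grasp; the last joint's range is limited). The gripper opens to 88 mm and grips with 3 to 60 N. Pads are 20 mm wide; open, the fingers measure 115 mm over their backs; the gripper's body (75 mm by 178 mm) begins 61 mm behind the grasp point.
Start: joints at [-1.303, 0.091, 1.231, -0, 1.82, -0.057], TCP at [0.191, -0.569, 0.223] pointing down, gripper open.
Joint ranges: [-2.87, 2.87], [-0.86, 2.18], [0.17, 2.46], [-1.51, 4.65], [0.06, 2.69], [-2.65, 2.65]. Speed limits (rad/s): [2.57, 2.57, 3.01, 3.14, 3.14, 3.14].

INTERFACE

Orientations are given as a unit quaternion [x, y, z, w].
In Python, from plant import r, move_gripper, kin, grab_frame, camera_params gives the robot as it stands. Calls block until the motion is done:
- r.move_to(position, orientation): joint-space move of the TCP to a pose.
- r.servo_line(position, rot=None, max_speed=0.15, guard=None): straight line of the TCP; rot=None keeps the orientation; max_speed is the mean speed in m/s. With guard (N) it stops when the force on the tool has changed by that much, and returns True; else False.
- r.set_joints(angles): joint-space move.
- move_gripper(opening, squeeze=None): finger opening in m; squeeze is the grip in N (None keeps the last); returns when the fingers have stopped.
- r.pause(seconds).
- kin.inverse_kinematics(position, orientation): joint angles nearest the present ones, or None.
- grab_frame(name): name is "scene" or "top"; returns the picture (480x640x3 uint8, red, green, blue); there is no depth.
- camera_params(name): a dict with "fx", "fy", "cx", "cy" (pixels), "dist_coeffs" ([k1, k2, p1, p2, k3] as OpenCV has them; the pictures are not rectified), "xyz" and "rotation" of the camera in the world. Camera axes: x right, y down, z forward; pixel columns grow to the right and rows downward; lengths in m; the calibration is good to about 2 mm. A picture is of the moment at which its call begins. camera_params takes no time and is no camera call.
A pose or a line that the arm cannot do raises r.MotionError and nothing moves.
- r.hand_in(): hands the job in; it is judged then, once.
Readings, each from a call of its own:
- r.current_clock(): time.
- r.current_q(): joint angles.
- r.current_joint_vel(): joint speeds.
- r.current_tau(): joint torques, N m.
- r.current_tcp_pos(): TCP position.
- r.current_eef_rot(): TCP orientation.
- r.current_force(): force on the tool from outside, world axes, zero at the start.
- r.current_ft_torque(): the same for the moment, N m.
- r.current_grip_width(): finger opening in m.
- r.current_grip_force(): force on a finger pad.
Only numpy, scipy, OpenCV 4.12 (cv2) and the standard library are available. Lean on these libraries where they do the work, as an engineer would, in place of code of your own. Each camera call takes 0.05 s, during which the arm holds its last target. There are 200 camera calls.

TASK

The five graphite off-cuts left from trimming a set of iron shafts are to lie in the notched wooden stand in order of length, so that the trim steps can be checked: the longest already lies in its right place at one end, so finish the row from there, stepping down to the shortest at the other end, one to each notch, each seated in both rails and roughly centred across them. The one parked at the far end from the longest is in the wrong notch. Lay them in rather than drop them, and leave the longest off-cut and the grip, plug, wedge head and tape roll where they are.

Things in the scene. Friction and masses are not known exactly. Their poses are not given: they have to be found in the camera images.
- stand: Fixed wooden stand; origin under its 100 x 256 x 14 mm board, z up. Two upright rails run along its y, 12 mm thick, 60 mm high, centred at x = -31 and +31 mm, 50 mm clear between. Each has five 90-degree V notches, 32 mm wide, 16 mm deep, at y = -100, -50, 0, 50, 100 mm. Off-cuts lie along x across both rails, axis 54.7 mm above the bench. Neighbours are close: open fingers 45 mm at most there.
- offcut_195: Graphite shaft off-cut: plain dark-grey straight tube 195 mm long, 15.2 mm outside diameter, about 26 g; the five differ only in length. Origin on the axis at mid length, x along the tube (ends alike; it may have rolled). The longest. It starts, and is to stay, in one of the two end notch pairs of the stand (y = +100 or -100 mm, either end), roughly centred across the rails.
- offcut_170: Graphite shaft off-cut: plain dark-grey straight tube 170 mm long, 15.2 mm outside diameter, about 23 g; the five differ only in length. Origin on the axis at mid length, x along the tube (ends alike; it may have rolled). Starts lying on the bench left or right of the stand, axis 7.6 mm up, in any of three places.
- offcut_145: Graphite shaft off-cut: plain dark-grey straight tube 145 mm long, 15.2 mm outside diameter, about 20 g; the five differ only in length. Origin on the axis at mid length, x along the tube (ends alike; it may have rolled). Starts parked in the stand's end notch pair farthest from the longest, axis 54.7 mm above the bench.
- offcut_120: Graphite shaft off-cut: plain dark-grey straight tube 120 mm long, 15.2 mm outside diameter, about 17 g; the five differ only in length. Origin on the axis at mid length, x along the tube (ends alike; it may have rolled). Starts lying on the bench left or right of the stand, axis 7.6 mm up, in any of three places.
- offcut_95: Graphite shaft off-cut: plain dark-grey straight tube 95 mm long, 15.2 mm outside diameter, about 14 g; the five differ only in length. Origin on the axis at mid length, x along the tube (ends alike; it may have rolled). Starts lying on the bench left or right of the stand, axis 7.6 mm up, in any of three places. The shortest.
- grip: Bystander: navy rubber midsize grip, a tapered round 262 mm long, 33 mm thick at the butt, 21 mm at the mouth, lying loose on the right of the bench. Origin on the bench at mid length; x axis along it to the thin end.
- plug: Bystander: blue plastic shaft extension plug, a stepped rod 90 mm long and 15 mm thick, lying loose near the robot on the right. Origin on the bench below its middle; x along it.
- wedge_head: Bystander: polished steel wedge head resting loose on its sole at the right, about 50 x 100 mm on the bench, its hosel rising to 70 mm. Origin on the bench below the leading edge; x from leading edge to back, y towards the toe (45 mm); the hosel leans out 60 mm to -y.
- tape_roll: Bystander: roll of cream grip tape lying loose on its side face at the left behind the bench off-cuts, 90 mm across and 48 mm high. Origin under its centre.
Things that resemble listed ones, but are neither listed nor needed, are in the scene too. What is shaped like the offcut_170 but blue is not meant.

How it is judged:
At the end, for the whole second after the job is handed in: All five off-cuts lie at rest in the stand in order of length (195, 170, 145, 120, 95 mm) from the longest's end: each within 10 mm of its notch along the rails, seated (axis within 6 mm of the resting height), parallel to the notches within 0.12 rad and centred across the rails within 15 mm (((y of offcut_195 in the frame of stand between 0.09 and 0.11 m and y of offcut_170 in the frame of stand between 0.04 and 0.06 m and y of offcut_145 in the frame of stand between -0.01 and 0.01 m and y of offcut_120 in the frame of stand between -0.06 and -0.04 m and y of offcut_95 in the frame of stand between -0.11 and -0.09 m) or (y of offcut_195 in the frame of stand between -0.11 and -0.09 m and y of offcut_170 in the frame of stand between -0.06 and -0.04 m and y of offcut_145 in the frame of stand between -0.01 and 0.01 m and y of offcut_120 in the frame of stand between 0.04 and 0.06 m and y of offcut_95 in the frame of stand between 0.09 and 0.11 m)) and x of offcut_195 in the frame of stand between -0.015 and 0.015 m and z of offcut_195 in the frame of stand between 0.0487 and 0.0607 m and angle between the x axis of each of offcut_195, offcut_170, offcut_145, offcut_120, offcut_95 and the x axis of stand, either way round below 0.12 rad and linear speed of each of offcut_195, offcut_170, offcut_145, offcut_120, offcut_95 below 0.03 m/s and x of offcut_170 in the frame of stand between -0.015 and 0.015 m and z of offcut_170 in the frame of stand between 0.0487 and 0.0607 m and x of offcut_145 in the frame of stand between -0.015 and 0.015 m and z of offcut_145 in the frame of stand between 0.0487 and 0.0607 m and x of offcut_120 in the frame of stand between -0.015 and 0.015 m and z of offcut_120 in the frame of stand between 0.0487 and 0.0607 m and x of offcut_95 in the frame of stand between -0.015 and 0.015 m and z of offcut_95 in the frame of stand between 0.0487 and 0.0607 m); the robot touches nothing.
It fails at once if the longest off-cut is shifted more than 20 mm (distance of offcut_195 from where it was at the start of the episode above 0.02 m).
It fails at once if an off-cut is dropped: falls or rolls free of the fingers faster than 0.7 m/s ((linear speed of offcut_195 above 0.7 m/s and contact force between offcut_195 and the fingers below 0.05 N) or (linear speed of offcut_170 above 0.7 m/s and contact force between offcut_170 and the fingers below 0.05 N) or (linear speed of offcut_145 above 0.7 m/s and contact force between offcut_145 and the fingers below 0.05 N) or (linear speed of offcut_120 above 0.7 m/s and contact force between offcut_120 and the fingers below 0.05 N) or (linear speed of offcut_95 above 0.7 m/s and contact force between offcut_95 and the fingers below 0.05 N)).
It fails at once if the grip, plug, wedge head or tape roll is shifted more than 30 mm (distance of any of grip, plug, wedge_head, tape_roll from where it was at the start of the episode above 0.03 m).
It also fails if it takes over 102 s, if anything falls off the work surface, if the arm or the gripper's body presses on something with over 40 N, if the wrist force passes 120 N, or if a joint passes its speed limit or range.

## Working session

There is one attempt and no reset: what is moved stays moved. The work goes in short steps, each a Python script; the robot and the scene stay as the last script left them, time stands still between calls to the robot, and variables do not carry over. Pictures are saved under pics/ and viewed, at most 14 in all, crops included, and the job is handed in when it is done.

```bash
ls; mkdir -p pics
python3 - <<'E'
from plant import *
import cv2
for n in("top","scene"):
    f=grab_frame(n); cv2.imwrite(f"pics/{n}0.png",f[:,:,::-1]); print(n,camera_params(n))
print(r.current_eef_rot(),r.current_clock())
E
```

```text
pics
top {'fx': 535.1402823324838, 'fy': 535.1402823324838, 'cx': 327.4990863000797, 'cy': 229.2737530019677, 'dist_coeffs': array([-0.02533609,  0.        ,  0.        ,  0.        ,  0.        ]), 'xyz': array([ 0.33554855, -0.02460719,  1.08517136]), 'rotation': array([ 0.71447796, -0.69471315,  0.05788495, -0.05953324])}
scene {'fx': 534.5865854677269, 'fy': 534.5865854677269, 'cx': 320.19485534224606, 'cy': 240.66424195365767, 'dist_coeffs': array([-0.14330799,  0.        ,  0.        ,  0.        ,  0.        ]), 'xyz': array([1.01651874, 0.81912046, 0.80067546]), 'rotation': array([ 0.24535626,  0.85974476, -0.43246039, -0.11669307])}
[ 9.86841283e-01  1.61689491e-01 -1.00481471e-04 -8.83514163e-04] 0.1
```

View pics/top0.png

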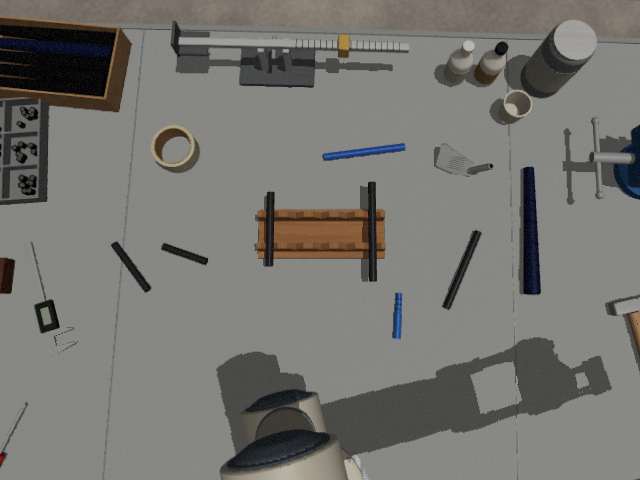

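View pics/scene0.png

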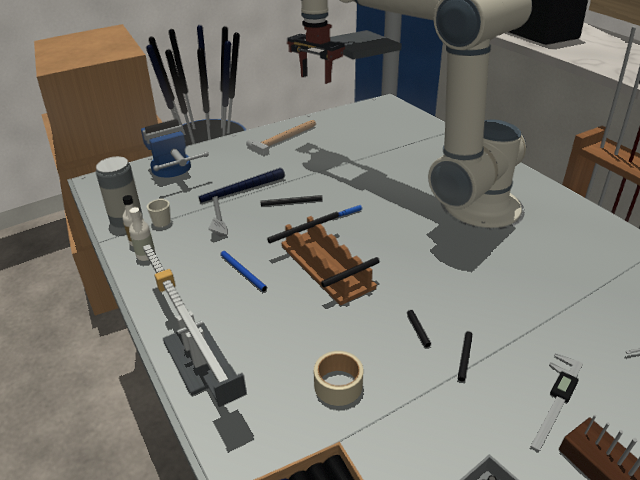

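The top view shows the longest off-cut in the right end notch (372,232) and the parked 145 in the left one (269,228). There are dark tubes on the bench at (130,267), (185,254) and (462,270), plus a blue decoy at (364,152). I'll measure them all next.

```bash
cat > h.py <<'E'
from plant import *
import cv2, numpy as np
from scipy.spatial.transform import Rotation as R
def cast(n,px,z):
    c=camera_params(n); K=np.array([[c['fx'],0,c['cx']],[0,c['fy'],c['cy']],[0,0,1]])
    u=cv2.undistortPoints(np.array(px,float).reshape(-1,1,2),K,c['dist_coeffs'])[:,0]
    d=R.from_quat(c['rotation']).apply(np.c_[u,np.ones(len(u))])
    return (c['xyz']+d*((z-c['xyz'][2])/d[:,2])[:,None])[:,:2]
def rect(n,pts,z):
    """centre, long-axis angle mod pi, long, short of min-area rectangle on plane z (mm precision)"""
    P=cast(n,pts,z)*1000
    b=cv2.boxPoints(cv2.minAreaRect(P.astype(np.float32)))
    e=[b[1]-b[0],b[2]-b[1]]; e.sort(key=np.linalg.norm)
    return b.mean(0)/1000, np.arctan2(e[1][1],e[1][0])%np.pi, np.linalg.norm(e[1])/1000,np.linalg.norm(e[0])/1000
def tubes(f,zof):
    m=((f.max(2)<50)&(f.max(2).astype(int)-f.min(2)<14)).astype(np.uint8)
    k,l,s,c=cv2.connectedComponentsWithStats(m)
    out=[]
    for i in range(1,k):
        x,y=c[i]
        if 250<s[i][4]<1500 and 90<x<500 and 170<y<330:
            p=np.argwhere(l==i)[:,::-1]; out.append((c[i].round(),s[i][4])+rect("top",p,zof(x)))
    return out
def stand(f):
    hsv=cv2.cvtColor(f,cv2.COLOR_RGB2HSV)
    m=cv2.inRange(hsv,(3,90,30),(20,255,255)); m[:195]=0;m[275:]=0;m[:,:235]=0;m[:,410:]=0
    p=np.argwhere(cv2.morphologyEx(m,cv2.MORPH_OPEN,np.ones((3,3))))[:,::-1]
    return rect("top",p,.014)
E
python3 - <<'E'
from h import *
np.set_printoptions(precision=4,suppress=True)
f=grab_frame("top")
for t in tubes(f,lambda x:.0547 if 250<x<390 else .0076): print(t)
print("stand",stand(f))
cv2.imwrite("pics/c1.png",cv2.resize(f[130:330,100:500],(800,400),interpolation=2)[:,:,::-1])
E
```

```text
(array([372., 231.]), np.int32(631), array([ 0.5089, -0.1064], dtype=float32), np.float32(0.02935072), np.float32(0.19395007), np.float32(0.014294258))
(array([269., 228.]), np.int32(479), array([0.5076, 0.0935], dtype=float32), np.float32(0.028423239), np.float32(0.14468232), np.float32(0.015495944))
(array([461., 269.]), np.int32(500), array([ 0.4426, -0.2928], dtype=float32), np.float32(2.7387683), np.float32(0.17024812), np.float32(0.014390564))
(array([131., 266.]), np.int32(418), array([0.4294, 0.3771], dtype=float32), np.float32(0.70025873), np.float32(0.1226169), np.float32(0.014631679))
(array([184., 254.]), np.int32(312), array([0.4583, 0.2694], dtype=float32), np.float32(1.2681167), np.float32(0.09792538), np.float32(0.013349019))
stand (array([ 0.5065, -0.0057], dtype=float32), np.float32(1.5988227), np.float32(0.26076168), np.float32(0.09652271))
```

View pics/c1.png

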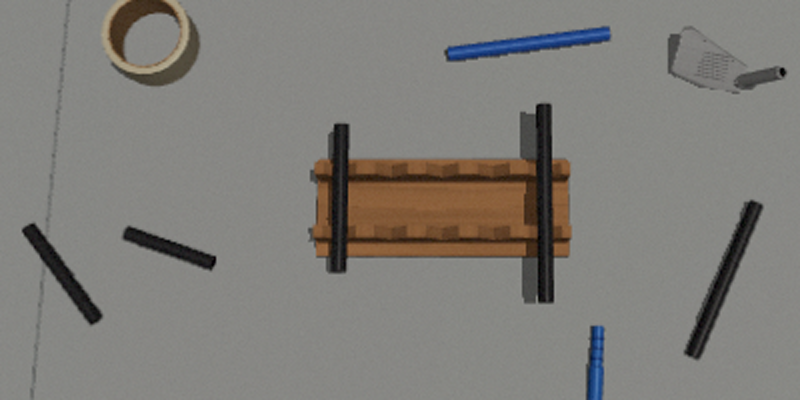

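The enlarged crop confirms them: the grey tubes are 170 at (461,269), measured 170 mm; 120 at (131,266), 123 mm; and 95 at (184,254), 98 mm. The blue tube at (364,152) is the decoy. I'll start with the parked 145.

```bash
cat >> h.py <<'E'
C=np.array([.5077,-.0064]); YAW=.0288; U=np.array([-np.sin(YAW),np.cos(YAW)])
def down(a): return (R.from_euler('z',a)*R.from_euler('x',np.pi)).as_quat()
def job(xy,a,zt,off,s,opening):
    """pick tube at xy (axis angle a, TCP height zt, axis off above TCP), lay at notch s"""
    hz=.15; xy=np.array(xy,float); p=C+s*U
    move_gripper(opening)
    r.move_to([*xy,hz],down(a)); r.servo_line([*xy,zt+.03],max_speed=.25)
    print("down hit",r.servo_line([*xy,zt],max_speed=.08,guard=8))
    move_gripper(0,15); print("width",r.current_grip_width(),"force",r.current_grip_force())
    r.servo_line([*xy,zt+.02],max_speed=.08); r.servo_line([*xy,hz],max_speed=.25)
    r.move_to([*p,hz],down(YAW))
    z=.0547-off
    r.servo_line([*p,z+.022],max_speed=.2); print("width",r.current_grip_width())
    print("seat hit",r.servo_line([*p,z-.001],max_speed=.04,guard=5),r.current_tcp_pos(),"want z",z)
    move_gripper(.03); r.servo_line([*p,hz],max_speed=.2)
    print("t",r.current_clock())
E
python3 - <<'E'
from h import *
job([.5069,.0936],YAW,.0357,.019,0,.04)
E
```

```text
down hit False
width 0.014750027622430498 force 15.000242292881012
width 0.015083849201914565
seat hit True [ 0.50757864 -0.00603995  0.03555256] want z 0.035699999999999996
t 8.9167
```

Run:
```python
from h import *
job([.4426,-.2928],2.7388-np.pi,.003,.0046,-.05,.05)
r.move_to([.45,.30,.2],down(1.2))
f=grab_frame("top"); print(r.current_clock())
for t in tubes(f,lambda x:.0547 if 250<x<390 else .0076): print(t)
cv2.imwrite("pics/c2.png",cv2.resize(f[130:330,100:500],(800,400),interpolation=2)[:,:,::-1])
```

```text
down hit False
width 0.014450570097269471 force 15.000009387731552
width 0.014707410533303067
seat hit True [ 0.50898315 -0.05601735  0.04987537] want z 0.0501
t 16.5917
18.0083
(array([372., 231.]), np.int32(622), array([ 0.5089019 , -0.10647391], dtype=float32), np.float32(0.03178569), np.float32(0.19397567), np.float32(0.014535174))
(array([346., 230.]), np.int32(552), array([ 0.51011646, -0.05685671], dtype=float32), np.float32(0.023217918), np.float32(0.16838354), np.float32(0.013730614))
(array([321., 230.]), np.int32(486), array([ 0.50839704, -0.00601371], dtype=float32), np.float32(0.02915081), np.float32(0.144555), np.float32(0.013808955))
(array([185., 254.]), np.int32(310), array([0.45827317, 0.26943696], dtype=float32), np.float32(1.2681167), np.float32(0.09792538), np.float32(0.013349019))
```

View pics/c2.png

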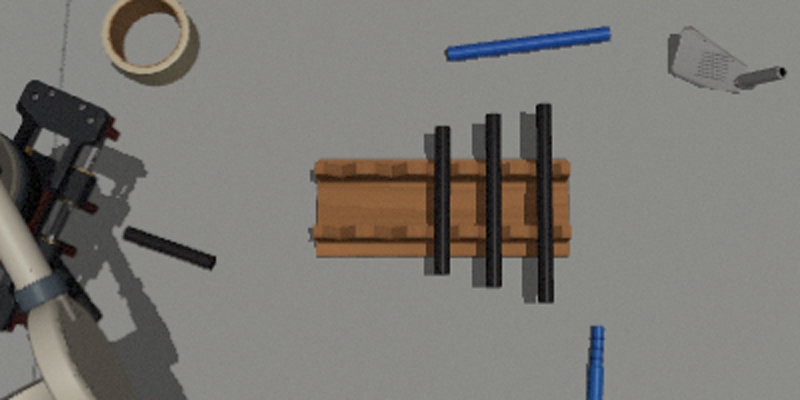

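The 145 and 170 are seated in their notches, at crop pixels (443,200) and (493,200). Next are the 120 and 95.

Run:
```python
from h import *
job([.4294,.3771],.7003,.003,.0046,.05,.05)
job([.4583,.2694],1.2681,.003,.0046,.10,.05)
r.move_to([.35,.35,.25],down(1.2)); r.pause(.5)
f=grab_frame("top"); print(r.current_clock())
for t in tubes(f,lambda x:.0547 if 250<x<390 else .0076): print(t)
g=grab_frame("scene")
cv2.imwrite("pics/c3.png",np.vstack([cv2.resize(f[180:290,240:440],(545,300)),cv2.resize(g[190:320,240:476],(545,300))])[:,:,::-1])
```

```text
down hit False
width 0.014765327087947467 force 15.000007599592209
width 0.014332116234173247
seat hit True [0.50612727 0.04393045 0.049745  ] want z 0.0501
t 25.55
down hit False
width 0.01445164587819923 force 15.000026375055313
width 0.014906139130535996
seat hit True [0.50470711 0.09389987 0.04978252] want z 0.0501
t 32.9167
34.6667
(array([372., 231.]), np.int32(639), array([ 0.50890493, -0.10649254], dtype=float32), np.float32(0.029518476), np.float32(0.19395196), np.float32(0.014673995))
(array([346., 230.]), np.int32(555), array([ 0.5101165 , -0.05685886], dtype=float32), np.float32(0.023217093), np.float32(0.16838361), np.float32(0.013734979))
(array([321., 230.]), np.int32(493), array([ 0.50839823, -0.00601368], dtype=float32), np.float32(0.029150784), np.float32(0.14455736), np.float32(0.013808955))
(array([295., 229.]), np.int32(399), array([0.5057501 , 0.04343709], dtype=float32), np.float32(0.01911364), np.float32(0.11885664), np.float32(0.01451408))
(array([269., 228.]), np.int32(301), array([0.5061441 , 0.09356301], dtype=float32), np.float32(0.045105338), np.float32(0.09523654), np.float32(0.013770445))
```

View pics/c3.png

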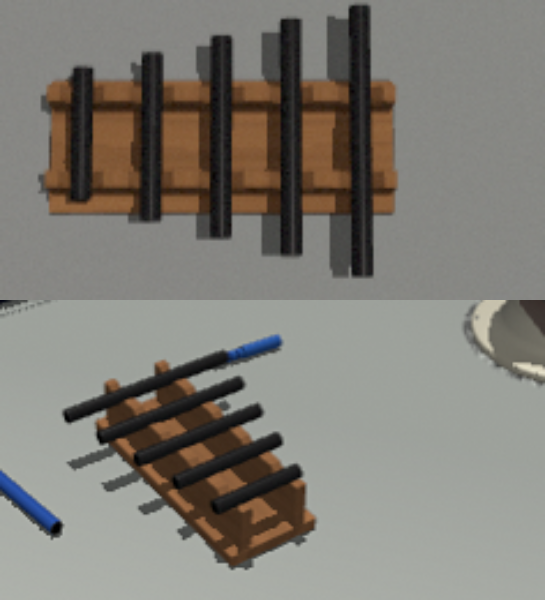

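All five off-cuts lie seated in order, from the longest at crop pixel (360,140) to the shortest at (81,135), and centred to within a few mm.

```bash
python3 -c "
from plant import *
print(r.hand_in())"
```

```text
the job is handed in; nothing more can be done
None
```

The job is handed in at about 35 s: all five off-cuts lie seated in the stand in order of length, centred within a few mm by the last pictures; the judge's verdict was not shown.

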